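Turn a flange over in the flip fixture

ROBOT

A 7-joint arm with a two-finger parallel gripper is mounted at the origin on the work surface. World frame = base frame: x ahead of the robot, y to its left, z up, the work surface at z = 0. Lengths are in m, angles in rad, forces in N, time in s.
With the tool pointing down it reaches from about 0.425 to 0.925 m from the base axis. Payload 6.8 kg.
Tool frame: the origin (TCP) lies at the very end of the fingers, on their centre line; the grasp point (between the pads) lies 19 mm behind it; z points along the fingers, y is the line along which they close (so a half turn about z gives the same grasp; the last joint's range is limited). The gripper opens to 85 mm and grips with 20 to 120 N. Pads are 22 mm wide; open, the fingers measure 114 mm over their backs; the gripper's body (76 mm by 85 mm) begins 54 mm behind the grasp point. The pads swing forward as they close: fully open they stand 13 mm farther back than shut.
Start: joints at [-1.29, 0.477, 0.022, 1.555, -0.011, 1.109, -0.083], TCP at [0.256, 0.625, 0.231] pointing down, gripper open.
Joint ranges: [-2.96, 2.96], [-0.34, 2.1], [-1.41, 1.46], [0.24, 2.44], [-1.37, 4.51], [0.17, 1.92], [-2.96, 2.96]. Speed limits (rad/s): [2.39, 2.39, 3.14, 3.14, 3.14, 3.14, 3.14].

INTERFACE

Orientations are given as a unit quaternion [w, x, y, z].
In Python, from station import * gives the robot as it stands.
- The arm moves only by the tool jog_arm, never from a script. Its argument "moves" is one flat list of numbers, 7 for each row, row after row: the shift along the tool's x, y, z normalised to -1 to 1, where 1 is 20 mm, then the turn, a rotation vector about the tool's x, y, z normalised to -1 to 1, where 1 is 4 degrees, then the opening, from 0 (shut) to 1 (fully open). In form: [x, y, z, rx, ry, rz, claw, x, y, z, rx, ry, rz, claw, ...]. A call has exactly 8 rows; each row shifts and turns the commanded pose from where the row before left it, along the tool's axes as they then stand; what a row does not reach is not made up. A row lasts 1/12 s, in which the tool goes at most 41.7 mm and 7.16 degrees, less where a joint would pass 70% of its speed; a pose out of reach is approached as far as the arm can. A call with a number of a shift or a turn outside -1 to 1 is refused whole. A call with a gripper value outside its range is refused whole. The fingers move at their own pace and stop on an object; "grip_force" is the grip in N (left out, the last holds). Time passes only in rows, so rows that do not move let the fingers close, or fill a call up. It gives the time, the measured TCP pose, the force, the opening and the grip force at its end, in the units of the state.
- get_obs(): the state, without advancing time (a new reading comes with each control period).
- read_camera(name): name is "side" or "top"; returns a dict with "color" (420x560x3 uint8, blue, green, red), "fx", "fy", "cx", "cy" (pixels), "k1" (the pictures are not rectified: a ray, as slopes to the right and down, at radius r is drawn at 1 + k1 r^2 times it, then the intrinsics apply), "rvec" (rotation vector, rad) and "tvec" (3), from world to camera coordinates, as OpenCV has them. Camera axes: x right, y down, z forward; pixel columns grow to the right and rows downward; lengths in m; the calibration is good to about 2 mm. A picture is of the moment at which its call begins. There is no depth.
- hand_in(): hands the job in; it is judged then, once.
The state is a dict: "t": time; "q": joint angles; "joint_vel": joint speeds; "joint_torque": joint torques, N m; "eef_pos": TCP position; "tool_rot": TCP orientation; "contact_force": force on the tool from outside, world axes, zero at the start; "torque": the same for the moment, N m; "gripper_width": opening from 0.0 (shut) to 1.0 (fully open); "grasp_force": force on a finger pad.
Only numpy, scipy, OpenCV 4.12 (cv2) and the standard library are available. Lean on these libraries where they do the work, as an engineer would, in place of code of your own. Each camera call takes 0.05 s, during which the arm holds its last target. There are 200 camera calls.

TASK

On the bench, find the oblong two-hole flange and seat it flat, boss up as it lies, in the pocket of the fixture's open flipper plate, and let go of it. Then take the flipper by its bar handle and swing it steadily all the way over, without slamming, so that the flange drops boss-down into the nest on the other side. Let the flipper do the turning (do not handle the flange once the flipper is on its way), and leave it lying swung over with the flange flat in the nest.

Things in the scene. Friction and masses are not known exactly. Their poses are not given: they have to be found in the camera images.
- flange: The oblong flange: aluminium block 100 x 50 x 18 mm (x, y, z) with two dark bolt holes and, on its upper face, a boss 36 mm across, 4 mm high, with a dark bore; 0.2 kg. Origin: centre of its flat underside, z up through the boss. Starts flat on the bench, boss up, left of the fixture. Round (70 mm) and square (60 mm) flanges near it are not for this job. Either way round in the pocket is right.
- pocket (a point): Floor centre of the flipper's pocket, turning with it; flipper open: 40 mm above the bench, x along hinge, y from hinge to handle, z up. Inside 112 x 60 mm (x, y), black rims 10 mm high, hinge side 16 mm; both long sides leave a 56 mm middle gap (|x| < 28) for fingers, down to the plate. Hinge axis: along x through (0, -54, +20) mm. Handle bar's middle: (0, +96, +20) mm.
- nest (a point): Floor centre of the second nest, an aluminium tray fixed on the fixture's blue base to the right of the hinge, 36 mm above the bench; x along the hinge, y towards hinge and flipper, z up. 116 x 70 mm inside (x, y), walls 12 mm high. Hinge axis: along x through (0, +42, +24) mm. The hinge points away from the robot, within 15 degrees, between two blue posts 72 mm tall.
- flipper (a joint): Flipper angle: 0 = open, level on the left, pocket up; rises and swings over to the right; 3.14 = level, pocket down, over the nest. Handle: round bar 12 mm thick, parallel to the hinge, 150 mm from it and 60 mm above the bench at 0 and 3.14, 78 mm free between its arms. Stiff hinge, stays where left; takes up to 10 N at the bar. The flange tips out by itself past the upright.
Things that resemble listed ones, but are neither listed nor needed, are in the scene too. What is shaped like the flange but green or yellow is not meant.

How it is judged:
By the outcome, as a careful person would: the job done as asked, in the order asked, and still so for the second after the job is handed in, with the robot touching nothing.
It also fails if it takes over 64 s, if anything falls off the work surface, if the arm or the gripper's body presses on something with over 40 N, if the wrist force passes 120 N, or if a joint passes its speed limit or range.

## Working session

There is one attempt and no reset: what is moved stays moved. The work goes in short steps, Python scripts to look and compute and a tool call to move; the robot and the scene stay as the last step left them, time stands still between calls to the robot, and variables do not carry over. Pictures are saved under pics/ and viewed, at most 14 in all, crops included, and the job is handed in when it is done.

Besides the shell and the picture viewer there is one more tool, called after "Call:" as name(argument=value, ...) on one line, values as JSON. jog_arm: Moves the arm, as the interface text tells. Scaled input: -1 to 1 covers 20 mm each way for a shift and 4 degrees each way for a turn. Its arguments: {"type":"object","properties":{"moves":{"type":"array"},"grip_force":{"type":"number"}},"required":["moves"]}

```bash
mkdir -p pics; ls; cat > h.py <<'E'
import numpy as np, cv2
from station import *
def cam(n):
    c=read_camera(n); c['R']=cv2.Rodrigues(np.array(c['rvec'],float))[0]; c['t']=np.array(c['tvec'],float).ravel(); return c
def ray(c,u,v):
    K=np.array([[c['fx'],0,c['cx']],[0,c['fy'],c['cy']],[0,0,1.]])
    p=cv2.undistortPoints(np.array([[[u,v]]],float),K,np.array([c['k1'],0,0,0.]))[0,0]
    return -c['R'].T@c['t'], c['R'].T@np.array([p[0],p[1],1.])
def onz(c,u,v,z):
    o,d=ray(c,u,v); return o+d*(z-o[2])/d[2]
def tri(c1,p1,c2,p2):
    o1,d1=ray(c1,*p1);o2,d2=ray(c2,*p2)
    s=np.linalg.lstsq(np.c_[d1,-d2],o2-o1,rcond=None)[0]
    a=o1+d1*s[0];b=o2+d2*s[1]; return (a+b)/2,np.linalg.norm(a-b)
def proj(c,P):
    K=np.array([[c['fx'],0,c['cx']],[0,c['fy'],c['cy']],[0,0,1.]])
    return cv2.projectPoints(np.array(P,float).reshape(-1,1,3),c['R'],c['t'],K,np.array([c['k1'],0,0,0.]))[0][:,0]
E
python3 - <<'E'
from h import *
import pickle
for n in ('top','side'):
    c=cam(n); cv2.imwrite(f'pics/{n}0.png',c['color']); pickle.dump(c,open(n+'0.pkl','wb'))
    print(n,-c['R'].T@c['t'],c['fx'],c['k1'])
o=get_obs();print(o)
E
```

```text
pics
top [0.39572766 0.09105963 1.05915977] 528.3386301460648 0.03688125528896662
side [ 0.18559584 -0.46406791  0.65853833] 445.9460995073326 -0.08986291714041154
{'t': 0.1, 'q': array([-1.29008219,  0.4777221 ,  0.02235501,  1.55633242, -0.01151484,
        1.1093264 , -0.0830887 ]), 'joint_vel': array([ 8.33642949e-05, -1.57442955e-03,  1.24272933e-03, -2.71233716e-03,
        7.68086991e-05,  8.39993044e-04,  1.60404807e-04]), 'joint_torque': array([ 3.73430594e-03, -5.97765648e+01,  1.61325060e+00, -2.81956619e+01,
        1.27726916e-02,  5.03951189e-03, -2.54055230e-07]), 'eef_pos': array([0.25569769, 0.6241186 , 0.23042858]), 'tool_rot': array([-1.04412230e-04,  1.93177906e-01,  9.81163395e-01, -8.23432777e-04]), 'contact_force': array([ 0.71223953,  0.19070564, -0.04128369]), 'torque': array([0.0082188 , 0.04638554, 0.04756554]), 'grasp_force': 0.0, 'gripper_width': 0.9986753517731206}
```

View pics/top0.png

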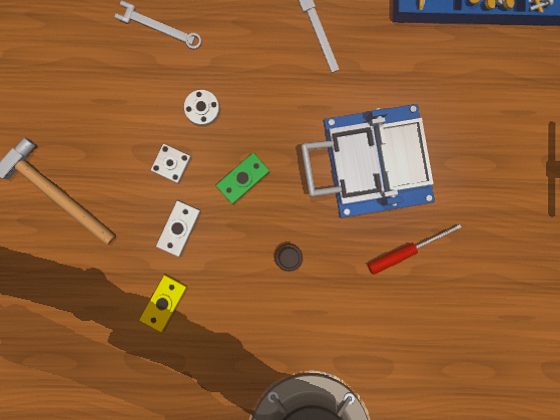

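View pics/side0.png

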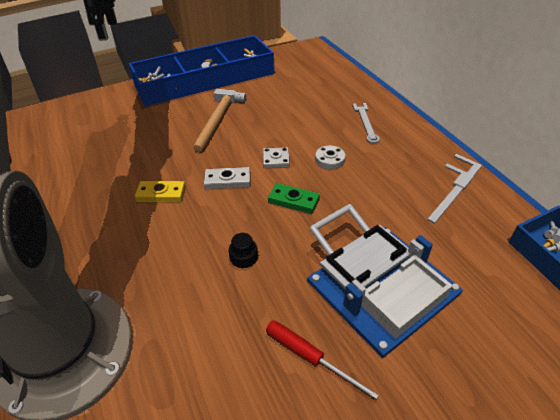

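Top shows the aluminium oblong flange at (178,228), with the green one at (242,178) and yellow at (163,303) as decoys. The fixture is at (380,160) with its handle at left, (308,168). In the side view the flange is at (228,177) and the handle at (335,225).

```bash
cat > m.py <<'E'
from h import *
import pickle
T=pickle.load(open('top0.pkl','rb'));S=pickle.load(open('side0.pkl','rb'))
a=cv2.resize(T['color'][95:225,290:440],None,fx=4,fy=4,interpolation=cv2.INTER_CUBIC)
b=cv2.resize(S['color'][195:355,300:470],None,fx=3.5,fy=3.5,interpolation=cv2.INTER_CUBIC)
cv2.imwrite('pics/ft.png',a);cv2.imwrite('pics/fs.png',b)
for n,c,(u,v) in(('top',T,(178,228)),('side',S,(228,177))):
    g=cv2.cvtColor(c['color'],cv2.COLOR_BGR2HSV)
    m=((g[...,1]<60)&(g[...,2]>(110 if n=='top' else 110))).astype(np.uint8)
    cs,_=cv2.findContours(m,cv2.RETR_EXTERNAL,cv2.CHAIN_APPROX_NONE)
    k=max((k for k in cs if cv2.pointPolygonTest(k,(u,v),True)>-10),key=cv2.contourArea)
    r=cv2.minAreaRect(k);print(n,cv2.contourArea(k),r)
    P=np.array([onz(c,*p[0],.018)[:2] for p in k],np.float32)
    R=cv2.minAreaRect(P);print(' world rect z=.018',R)
    # dark holes
    x,y,w,h=cv2.boundingRect(k);f=np.zeros_like(m);cv2.drawContours(f,[k],-1,1,-1)
    f=cv2.erode(f,np.ones((3,3)))
    d=((g[...,2]<80)&(f>0)).astype(np.uint8)
    nn,_,st,ce=cv2.connectedComponentsWithStats(d)
    for i in range(1,nn):
        if st[i,4]>5: print('  hole',ce[i],st[i,4],onz(c,*ce[i],.018))
E
python3 m.py
```

```text
top 1247.0 ((177.65493774414062, 228.07101440429688), (25.794713973999023, 51.097015380859375), 24.623563766479492)
 world rect z=.018 ((0.3964889645576477, 0.2687981426715851), (0.0504467599093914, 0.09951548278331757), 67.34627532958984)
  hole [185.38461538 211.61538462] 13 [0.4290106  0.25478632 0.018     ]
  hole [176.84722222 227.875     ] 72 [0.39670007 0.27042589 0.018     ]
  hole [169.5        245.28571429] 14 [0.36231393 0.28360283 0.018     ]
side 637.0 ((226.4728546142578, 175.42987060546875), (15.363543510437012, 45.710113525390625), 87.27368927001953)
 world rect z=.018 ((0.39559924602508545, 0.26666373014450073), (0.05236981064081192, 0.0989302545785904), 67.24348449707031)
  hole [226.34 173.36] 50 [0.3973089  0.27310858 0.018     ]
  hole [242.66666667 173.88888889] 9 [0.42907727 0.25496573 0.018     ]
  hole [210.28571429 175.42857143] 7 [0.36292956 0.2826725  0.018     ]
```

View pics/ft.png

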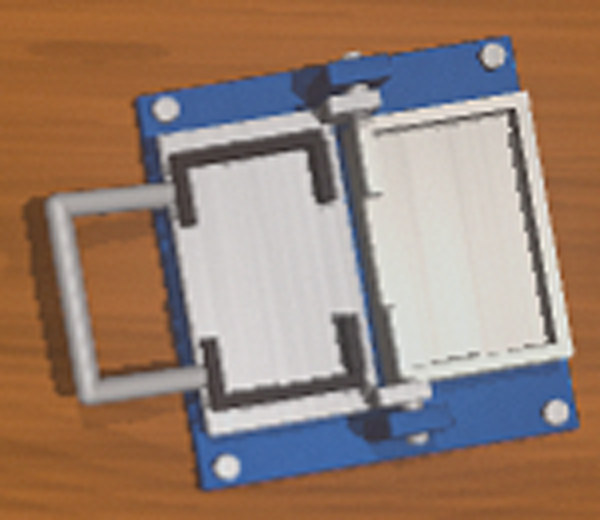

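View pics/fs.png

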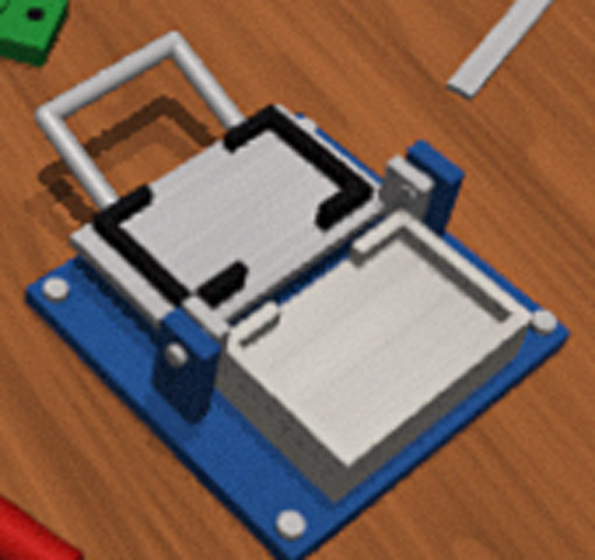

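The crops show the handle bar's ends at ft (58,207) and (92,390), and fs (177,40) and (45,115). The pocket rim corners are clear in both views, and the hinge pins sit at ft (352,58) and (415,435). Next I triangulate all of these.

```bash
cat > f.py <<'E'
from h import *
import pickle
T=pickle.load(open('top0.pkl','rb'));S=pickle.load(open('side0.pkl','rb'))
ct=lambda p:((p[0]+.5)/4-.5+290,(p[1]+.5)/4-.5+95)
cs=lambda p:((p[0]+.5)/3.5-.5+300,(p[1]+.5)/3.5-.5+195)
D={'bar+':((58,205),(176,40)),'bar-':((91,392),(45,117)),'rimH+':((170,157),(272,107)),'rimH-':((213,409),(95,215)),'rimh+':((328,131),(374,188)),
'nest far+':((527,93),(527,318)),'nest far-':((572,355),(345,465)),'bolt far+':((493,54),(544,320)),'bolt far-':((556,411),(290,523)),'boltH-':((228,466),(56,289))}
for k,(a,b) in D.items():
    P,e=tri(T,ct(a),S,cs(b));print(k,P.round(4),'gap',round(e,4))
for n,a,b in (('h1',(185.38,211.6),(242.67,173.9)),('h2',(169.5,245.3),(210.3,175.4)),('bore',(176.85,227.9),(226.3,173.4))):
    P,e=tri(T,a,S,b);print(n,P.round(4),round(e,4))
print('rim top z .05'); 
R=[onz(T,*ct(p),.05)[:2] for p in ((170,157),(328,131),(364,379),(213,409))];print(np.array(R).round(4),np.mean(R,0))
print(onz(T,*ct((58,205)),.06),onz(T,*ct((91,392)),.06))
E
python3 f.py
```

```text
bar+ [0.5589 0.0267 0.0613] gap 0.0015
bar- [0.4694 0.0095 0.06  ] gap 0.0008
rimH+ [ 0.5863 -0.0279  0.0469] gap 0.0023
rimH- [ 0.4645 -0.0507  0.0483] gap 0.0011
rimh+ [ 0.5986 -0.1022  0.0522] gap 0.0005
nest far+ [ 0.6198 -0.1985  0.0466] gap 0.0023
nest far- [ 0.4941 -0.2226  0.0466] gap 0.0009
bolt far+ [ 0.6463 -0.1903  0.0174] gap 0.0002
bolt far- [ 0.469  -0.2241  0.0178] gap 0.0008
boltH- [ 0.4379 -0.0626  0.0173] gap 0.0004
h1 [0.429  0.2548 0.0181] 0.0
h2 [0.3627 0.2836 0.0175] 0.0009
bore [0.3965 0.27   0.0205] 0.0003
rim top z .05
[[ 0.5847 -0.027 ]
 [ 0.5993 -0.1028]
 [ 0.4801 -0.1223]
 [ 0.4639 -0.0502]] [ 0.53197928 -0.07556449]
[0.55844496 0.02700868 0.06      ] [0.46977177 0.0093037  0.06      ]
```

Call:
jog_arm(moves=[-0.82,-0.86,0.4,0,0,0,1,-0.82,-0.86,0.4,0,0,0,1,-0.82,-0.86,0.4,0,0,0,1,-0.82,-0.86,0.4,0,0,0,1,-0.82,-0.86,0.4,0,0,0,1,-0.82,-0.86,0.4,0,0,0,1,-0.82,-0.86,0.4,0,0,0,1,-0.82,-0.86,0.4,0,0,0,1], grip_force=40)

```text
t: 0.77
eef_pos: [0.3252, 0.4462, 0.1667]
tool_rot: [-0.0, 0.193, 0.981, -0.0]
contact_force: [0.7, 0.5, 0.3]
gripper_width: 1.002
grasp_force: 0.0
```

Call:
jog_arm(moves=[-0.82,-0.86,0.6,0,0,0,1,-0.82,-0.86,0.6,0,0,0,1,-0.82,-0.86,0.6,0,0,0,1,-0.82,-0.86,0.6,0,0,0,1,-0.82,-0.86,0.6,0,0,0,1,-0.82,-0.86,0.6,0,0,0,1,-0.82,-0.86,0.6,0,0,0,1,0,0,0,0,0,0,1])

```text
t: 1.43
eef_pos: [0.386, 0.2863, 0.0811]
tool_rot: [-0.001, 0.196, 0.981, -0.003]
contact_force: [-0.6, -0.8, 0.1]
gripper_width: 0.999
grasp_force: 0.0
```

```bash
cat > s.py <<'E'
import sys
from h import *
from scipy.spatial.transform import Rotation as Ro
o=get_obs();p=o['eef_pos'];q=o['tool_rot'];R=Ro.from_quat([q[1],q[2],q[3],q[0]])
g=np.array([float(a) for a in sys.argv[1:4]]);yaw=np.radians(float(sys.argv[4])) # tool y heading
M=R.as_matrix();print('t',o['t'],'tcp',p.round(4),'F',o['contact_force'].round(1),'w',round(o['gripper_width'],3),'gf',o['grasp_force'])
print('q',o['q'].round(2))
print('shift tool (x20mm):',(M.T@(g-p)/.02).round(3))
y=np.array([np.cos(yaw),np.sin(yaw),0]);z=np.array([0,0,-1.]);W=np.c_[np.cross(y,z),y,z]
print('turn (x4deg):',(np.degrees(Ro.from_matrix(M.T@W).as_rotvec())/4).round(3))
E
python3 s.py .396 .269 .004 67.2
```

```text
t 1.4333 tcp [0.386  0.2863 0.0811] F [-0.6 -0.8  0.1] w 0.999 gf 0.0
q [-0.83  0.38  0.08  2.14 -0.05  0.63  0.45]
shift tool (x20mm): [-0.797 -0.583  3.857]
turn (x4deg): [-0.091 -0.007  0.044]
```

Call:
jog_arm(moves=[-0.8,-0.58,0.4,-0.09,0,0.04,1,0,0,0.7,0,0,0,1,0,0,0.7,0,0,0,1,0,0,0.7,0,0,0,1,0,0,0.6,0,0,0,1,0,0,0.4,0,0,0,1,0,0,0.2,0,0,0,1,0,0,0,0,0,0,1])

```text
t: 2.1
eef_pos: [0.3958, 0.2761, 0.0086]
tool_rot: [0.0, 0.194, 0.981, 0.003]
contact_force: [0.2, -1.0, -0.2]
gripper_width: 0.996
grasp_force: 0.0
```

```bash
python3 s.py .396 .269 .004 67.2
```

```text
t 2.1 tcp [0.3958 0.2761 0.0086] F [ 0.2 -1.  -0.2] w 0.996 gf 0.0
q [-0.78  0.52  0.06  2.17 -0.07  0.46  0.51]
shift tool (x20mm): [-0.143 -0.326  0.23 ]
turn (x4deg): [ 0.073 -0.01   0.095]
```

Call:
jog_arm(moves=[-0.14,-0.32,0.2,0.07,0,0.09,1,0,0,0,0,0,0,1,0,0,0,0,0,0,0,0,0,0,0,0,0,0,0,0,0,0,0,0,0,0,0,0,0,0,0,0,0,0,0,0,0,0,0,0,0,0,0,0,0,0])

```text
t: 2.77
eef_pos: [0.3967, 0.2695, 0.0058]
tool_rot: [0.0, 0.198, 0.98, 0.001]
contact_force: [0.2, -1.2, 5.9]
gripper_width: 0.569
grasp_force: 41.2
```

```bash
python3 s.py .396 .269 .004 67.2
```

```text
t 2.7667 tcp [0.3967 0.2695 0.0058] F [ 0.2 -1.2  5.9] w 0.569 gf 41.24718725681305
q [-0.77  0.52  0.06  2.17 -0.07  0.45  0.51]
shift tool (x20mm): [ 0.021 -0.037  0.092]
turn (x4deg): [0.03  0.004 0.001]
```

Call:
jog_arm(moves=[0,0,-0.4,0,0,0,0,0,0,-0.7,0,0,-0.9,0,0,0,-0.8,0,0,-1,0,0,0,-0.8,0,0,-1,0,0,0,-0.8,0,0,-1,0,0,0,-0.8,0,0,-1,0,0,0,-0.8,0,0,-1,0,0,0,-0.4,0,0,-1,0])

```text
t: 3.43
eef_pos: [0.3968, 0.2694, 0.1174]
tool_rot: [0.001, -0.044, 0.999, 0.001]
contact_force: [0.6, 0.5, -1.8]
gripper_width: 0.573
grasp_force: 42.8
```

```bash
python3 s.py .532 -.0758 .1 100.85
```

```text
t 3.4333 tcp [0.3968 0.2694 0.1174] F [ 0.6  0.5 -1.8] w 0.573 gf 42.79108464717865
q [-0.68  0.31 -0.05  2.12  0.02  0.71  0.91]
shift tool (x20mm): [ -5.227 -17.786   0.843]
turn (x4deg): [ 0.032  0.039 -1.463]
```

Call:
jog_arm(moves=[-0.27,-0.95,0,0,0,0,0,-0.27,-0.95,0,0,0,0,0,-0.27,-0.95,0,0,0,0,0,-0.27,-0.95,0,0,0,0,0,-0.27,-0.95,0,0,0,0,0,-0.27,-0.95,0,0,0,0,0,-0.27,-0.95,0,0,0,0,0,-0.27,-0.95,0,0,0,0,0])

```text
t: 4.1
eef_pos: [0.452, 0.1202, 0.1154]
tool_rot: [0.0, -0.042, 0.999, 0.001]
contact_force: [0.1, 0.1, -3.1]
gripper_width: 0.573
grasp_force: 42.8
```

Call:
jog_arm(moves=[-0.27,-0.95,0,0,0,0,0,-0.27,-0.95,0,0,0,0,0,-0.27,-0.95,0,0,0,0,0,-0.27,-0.95,0,0,0,0,0,-0.27,-0.95,0,0,0,0,0,-0.27,-0.95,0,0,0,0,0,-0.27,-0.95,0,0,0,0,0,0,0,0,0,0,0,0])

```text
t: 4.77
eef_pos: [0.5018, -0.0125, 0.1155]
tool_rot: [0.001, -0.039, 0.999, -0.0]
contact_force: [0.0, -0.7, -0.7]
gripper_width: 0.573
grasp_force: 42.8
```

```bash
python3 s.py .532 -.0758 .085 100.85
```

```text
t 4.7667 tcp [ 0.5018 -0.0125  0.1155] F [ 0.  -0.7 -0.7] w 0.573 gf 42.75659680366516
q [-0.15  0.35  0.06  2.07 -0.03  0.72  1.58]
shift tool (x20mm): [-1.255 -3.274  1.528]
turn (x4deg): [-0.013  0.021 -1.587]
```

Call:
jog_arm(moves=[-0.31,-0.82,0,0,0,0,0,-0.31,-0.82,0,0,0,0,0,-0.31,-0.82,0,0,0,0,0,-0.31,-0.82,0,0,0,0,0,0,0,0.5,0,0,-0.8,0,0,0,0.5,0,0,-0.8,0,0,0,0.3,0,0,0,0,0,0,0,0,0,0,0])

```text
t: 5.43
eef_pos: [0.5298, -0.0708, 0.0878]
tool_rot: [-0.001, -0.097, 0.995, 0.001]
contact_force: [-0.4, -0.1, -2.1]
gripper_width: 0.571
grasp_force: 42.7
```

```bash
python3 s.py .532 -.0758 .085 100.85; python3 - <<'E'
from h import *
c=cam('side');cv2.imwrite('pics/s1.png',cv2.resize(c['color'][150:340,270:480],None,fx=3.4,fy=3.1))
E
```

```text
t 5.4333 tcp [ 0.5298 -0.0708  0.0878] F [-0.4 -0.1 -2.1] w 0.571 gf 42.717182636260986
q [-0.02  0.44  0.05  2.01 -0.03  0.69  1.81]
shift tool (x20mm): [-0.061 -0.264  0.138]
turn (x4deg): [ 0.031 -0.029  0.071]
```

View pics/s1.png

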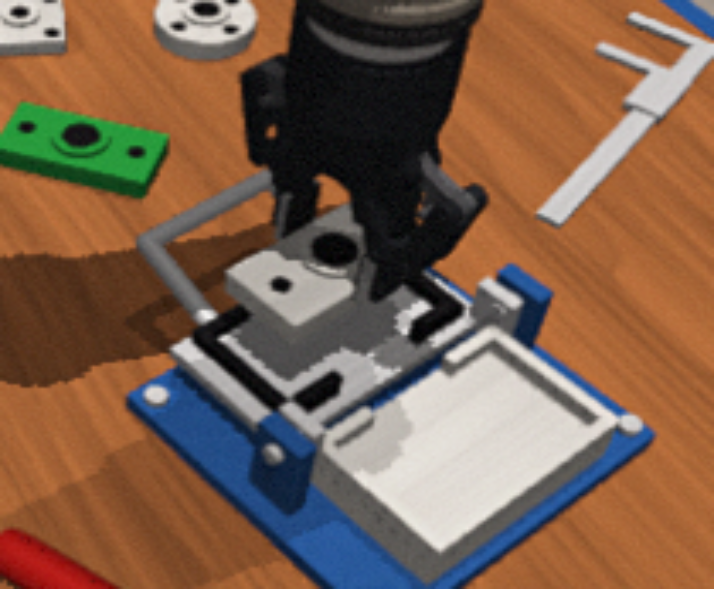

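The picture shows the flange held level, centred over the open pocket at about (320,270) in the crop. I'll make a small correction and lower it.

Call:
jog_arm(moves=[-0.06,-0.26,0,0.03,-0.03,0.07,0,0,0,0.3,0,0,0,0,0,0,0.4,0,0,0,0,0,0,0.4,0,0,0,0,0,0,0.4,0,0,0,0,0,0,0.25,0,0,0,0,0,0,0,0,0,0,0,0,0,0,0,0,0,0])

```text
t: 6.15
eef_pos: [0.5331, -0.0762, 0.0533]
tool_rot: [0.001, -0.095, 0.995, -0.0]
contact_force: [-0.8, 0.4, -1.9]
gripper_width: 0.568
grasp_force: 42.7
```

```bash
python3 s.py .532 -.0758 .0465 100.85
```

```text
t 6.15 tcp [ 0.5331 -0.0762  0.0533] F [-0.8  0.4 -1.9] w 0.568 gf 42.723058462142944
q [-0.01  0.5   0.05  2.02 -0.04  0.62  1.82]
shift tool (x20mm): [0.052 0.029 0.341]
turn (x4deg): [-0.009  0.025  0.018]
```

Call:
jog_arm(moves=[0.05,0.03,0.15,0,0,0,0,0,0,0.1,0,0,0,0,0,0,0.07,0,0,0,0,0,0,0,0,0,0,0,0,0,0,0,0,0,0,0,0,0,0,0,0,0.65,0,0,0,0,0,0,0.7,0,0,0,0,0,0,0.7])

```text
t: 6.82
eef_pos: [0.5328, -0.0759, 0.0478]
tool_rot: [0.002, -0.095, 0.995, -0.0]
contact_force: [-0.6, 0.3, -1.1]
gripper_width: 0.701
grasp_force: 0.0
```

```bash
python3 s.py .532 -.0758 .0465 100.85
```

```text
t 6.8167 tcp [ 0.5328 -0.0759  0.0478] F [-0.6  0.3 -1.1] w 0.701 gf 0.0
q [-0.01  0.5   0.05  2.03 -0.04  0.61  1.82]
shift tool (x20mm): [0.04  0.012 0.067]
turn (x4deg): [-0.016  0.054  0.018]
```

Call:
jog_arm(moves=[0,0,-0.3,0,0,0,0.7,0,0,-0.6,0,0,0,0.7,0,0,-0.9,0,0,0,0.7,0,0,-0.9,0,0,0,0.7,0,0.5,-0.9,0,0,0,0.7,0,0.8,-0.5,0,0,0,0.7,0,0.9,0,0,0,0,0.6,0,0.9,0,0,0,0,0.6])

```text
t: 7.48
eef_pos: [0.5212, -0.0145, 0.1317]
tool_rot: [0.003, -0.095, 0.996, -0.0]
contact_force: [-0.1, 0.1, -0.9]
gripper_width: 0.6
grasp_force: 0.0
```

Call:
jog_arm(moves=[0,0.9,0,0,0,0,0.6,0,0.8,0,0,0,0,0.6,0,0,0,0,0,0,0.6,0,0,0,0,0,0,0.6,0,0,0,0,0,0,0.6,0,0,0,0,0,0,0.6,0,0,0,0,0,0,0.6,0,0,0,0,0,0,0.6])

```text
t: 8.15
eef_pos: [0.514, 0.0175, 0.1294]
tool_rot: [0.001, -0.094, 0.996, -0.0]
contact_force: [0.7, 0.1, 0.4]
gripper_width: 0.6
grasp_force: 0.0
```

```bash
python3 s.py .5141 .0181 .041 100.85; python3 - <<'E'
from h import *
c=cam('side');cv2.imwrite('pics/s2.png',cv2.resize(c['color'][150:340,270:480],None,fx=3.4,fy=3.1))
E
```

```text
t 8.15 tcp [0.514  0.0175 0.1294] F [0.7 0.1 0.4] w 0.6 gf 0.0
q [-0.18  0.34  0.03  2.03 -0.01  0.76  1.62]
shift tool (x20mm): [4.00e-03 3.20e-02 4.42e+00]
turn (x4deg): [-0.016  0.04  -0.003]
```

View pics/s2.png

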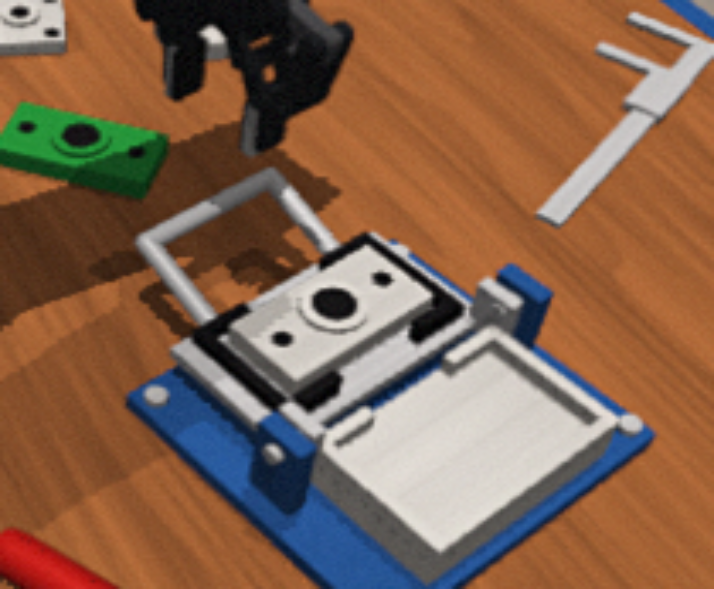

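The flange lies flat inside the rims, at about (330,310) in the crop, and the handle is clear. I'll lower onto the bar and grip it.

Call:
jog_arm(moves=[0,0.03,0.6,0,0,0,0.6,0,0,0.9,0,0,0,0.6,0,0,0.9,0,0,0,0.6,0,0,0.9,0,0,0,0.6,0,0,0.8,0,0,0,0.6,0,0,0.4,0,0,0,0.6,0,0,0,0,0,0,0.6,0,0,0,0,0,0,0.6], grip_force=50)

```text
t: 8.87
eef_pos: [0.5141, 0.0188, 0.0394]
tool_rot: [0.001, -0.095, 0.995, -0.0]
contact_force: [1.0, 0.5, 0.3]
gripper_width: 0.594
grasp_force: 0.0
```

Call:
jog_arm(moves=[0,0,0,0,0,0,0.4,0,0,0,0,0,0,0.3,0,0,0,0,0,0,0.2,0,0,0,0,0,0,0.1,0,0,0,0,0,0,0,0,0,0,0,0,0,0,0,0,0,0,0,0,0,0,0,0,0,0,0,0])

```text
t: 9.53
eef_pos: [0.5148, 0.0187, 0.0402]
tool_rot: [0.002, -0.095, 0.995, -0.0]
contact_force: [-1.0, -1.6, 6.0]
gripper_width: 0.12
grasp_force: 48.7
```

```bash
python3 s.py .5141 .0181 .040 100.85
```

```text
t 9.5333 tcp [0.5148 0.0187 0.0402] F [-1.  -1.6  6. ] w 0.12 gf 48.68328630924225
q [-0.18  0.49  0.02  2.08 -0.02  0.56  1.62]
shift tool (x20mm): [ 0.038 -0.022  0.011]
turn (x4deg): [-0.019  0.061  0.012]
```

```bash
cat > a.py <<'E'
import sys
from h import *
from scipy.spatial.transform import Rotation as Ro
# plan next 8 rows from measured pose; hinge H, grip point = tcp-0.02 behind
o=get_obs();p=o['eef_pos'];q=o['tool_rot'];M=Ro.from_quat([q[1],q[2],q[3],q[0]]).as_matrix()
a=np.radians(10.85);X=np.array([np.cos(a),np.sin(a),0]);Y=np.array([-np.sin(a),np.cos(a),0]);Z=np.array([0,0,1.])
H=np.array([.5422,-.1288,.06]);g=p-.02*M[:,2]-H
th=np.degrees(np.arctan2(g@Z,g@Y));print('t',o['t'],'theta',th.round(1),'r',np.hypot(g@Z,g@Y).round(4),'x',(g@X).round(4),'F',o['contact_force'].round(1),'gf',round(o['grasp_force'],1),'w',round(o['gripper_width'],3))
W=np.c_[-X,Y,-Z];print('turn x4deg',(np.degrees(Ro.from_matrix(M.T@W).as_rotvec())/4).round(2))
prev=g
for d in eval(sys.argv[1]):
    t=np.radians(d);n=.15*(np.cos(t)*Y+np.sin(t)*Z);print(d,(W.T@(n-prev)/.02).round(2));prev=n
E
python3 a.py "[1,3,5.5,8,10.5,13,15.5,18]"
```

```text
t 9.5333 theta 0.1 r 0.15 x 0.0007 F [-1.  -1.6  6. ] gf 48.7 w 0.12
turn x4deg [-0.02  0.06  0.01]
1 [ 0.04 -0.   -0.12]
3 [ 0.   -0.01 -0.26]
5.5 [ 0.   -0.02 -0.33]
8 [-0.   -0.04 -0.32]
10.5 [ 0.   -0.05 -0.32]
13 [-0.   -0.07 -0.32]
15.5 [-0.   -0.08 -0.32]
18 [ 0.   -0.09 -0.31]
```

Call:
jog_arm(moves=[0.02,0,-0.12,0,0,0,0,0,-0.01,-0.26,0,0,0,0,0,-0.02,-0.33,0,0,0,0,0,-0.04,-0.32,0,0,0,0,0,-0.05,-0.32,0,0,0,0,0,-0.07,-0.32,0,0,0,0,0,-0.08,-0.32,0,0,0,0,0,-0.09,-0.31,0,0,0,0])

```text
t: 10.2
eef_pos: [0.5159, 0.0123, 0.0855]
tool_rot: [0.002, -0.095, 0.995, -0.0]
contact_force: [5.1, -0.5, -8.8]
gripper_width: 0.119
grasp_force: 48.6
```

```bash
python3 a.py "[20,23,26,29,32,35,38,41]"; python3 - <<'E'
from h import *
c=cam('side');cv2.imwrite('pics/s3.png',cv2.resize(c['color'][120:340,260:480],None,fx=2.5,fy=2.5))
E
```

```text
t 10.2 theta 17.6 r 0.1506 x 0.0006 F [ 5.1 -0.5 -8.8] gf 48.6 w 0.119
turn x4deg [-0.01  0.07  0.02]
20 [ 0.03 -0.13 -0.29]
23 [ 0.   -0.14 -0.37]
26 [-0.   -0.16 -0.36]
29 [ 0.   -0.18 -0.35]
32 [ 0.   -0.2  -0.34]
35 [ 0.   -0.22 -0.33]
38 [ 0.   -0.23 -0.32]
41 [ 0.   -0.25 -0.3 ]
```

View pics/s3.png

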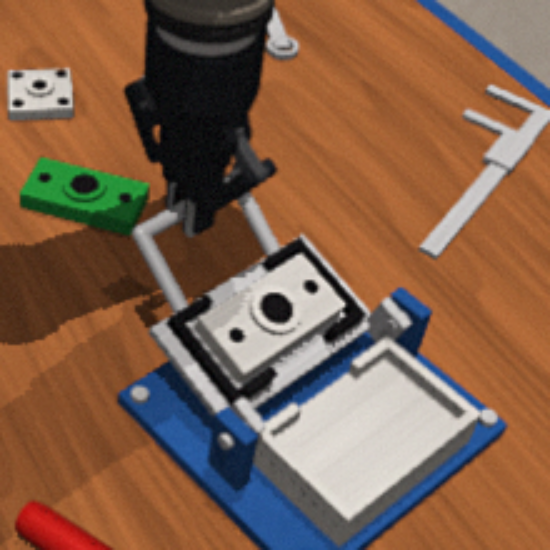

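The flipper has risen about 18° with the bar held and the flange still inside the rims, at about (270,310) in the crop. I'll keep going.

Call:
jog_arm(moves=[0.02,-0.11,-0.29,0,0,0,0,0,-0.14,-0.37,0,0,0,0,0,-0.16,-0.36,0,0,0,0,0,-0.18,-0.35,0,0,0,0,0,-0.2,-0.34,0,0,0,0,0,-0.22,-0.33,0,0,0,0,0,-0.23,-0.32,0,0,0,0,0,-0.25,-0.3,0,0,0,0])

```text
t: 10.92
eef_pos: [0.521, -0.0146, 0.1389]
tool_rot: [0.003, -0.096, 0.995, 0.001]
contact_force: [6.3, 6.8, -7.1]
gripper_width: 0.121
grasp_force: 48.5
```

```bash
python3 a.py "[44,47,50,53,56,59,62,65]"
```

```text
t 10.9167 theta 40.4 r 0.1525 x 0.0006 F [ 6.3  6.8 -7.1] gf 48.5 w 0.121
turn x4deg [0.03 0.08 0.05]
44 [ 0.03 -0.41 -0.26]
47 [-0.   -0.28 -0.28]
50 [-0.   -0.29 -0.26]
53 [-0.   -0.31 -0.24]
56 [ 0.   -0.32 -0.23]
59 [-0.   -0.33 -0.21]
62 [ 0.   -0.34 -0.19]
65 [-0.   -0.35 -0.18]
```

Call:
jog_arm(moves=[0.02,-0.32,-0.26,0,0.05,0.03,0,0,-0.29,-0.28,0,0,0,0,0,-0.3,-0.26,0,0,0,0,0,-0.31,-0.24,0,0,0,0,0,-0.32,-0.23,0,0,0,0,0,-0.33,-0.21,0,0,0,0,0,-0.34,-0.19,0,0,0,0,0,-0.35,-0.18,0,0,0,0])

```text
t: 11.58
eef_pos: [0.5297, -0.0593, 0.178]
tool_rot: [0.0, -0.097, 0.995, 0.004]
contact_force: [-1.6, 11.5, 7.3]
gripper_width: 0.118
grasp_force: 50.1
```

```bash
python3 a.py "[68,71,74,77,80,83,86,89]"
```

```text
t 11.5833 theta 63.0 r 0.1549 x 0.0008 F [-1.6 11.5  7.3] gf 50.1 w 0.118
turn x4deg [0.12 0.02 0.08]
68 [ 0.04 -0.71 -0.06]
71 [-0.   -0.37 -0.14]
74 [ 0.   -0.37 -0.12]
77 [-0.   -0.38 -0.1 ]
80 [ 0.   -0.38 -0.08]
83 [ 0.   -0.39 -0.06]
86 [-0.   -0.39 -0.04]
89 [-0.   -0.39 -0.02]
```

Call:
jog_arm(moves=[0.02,-0.45,0,0.1,0,0.05,0,0,-0.45,-0.08,0,0,0,0,0,-0.42,-0.12,0,0,0,0,0,-0.38,-0.1,0,0,0,0,0,-0.38,-0.08,0,0,0,0,0,-0.39,-0.06,0,0,0,0,0,-0.39,-0.04,0,0,0,0,0,-0.39,-0.02,0,0,0,0])

```text
t: 12.25
eef_pos: [0.5446, -0.1295, 0.1918]
tool_rot: [0.005, -0.093, 0.996, -0.003]
contact_force: [-4.5, 7.1, 27.2]
gripper_width: 0.114
grasp_force: 56.3
```

```bash
python3 a.py "[92,95,97.5,100,102.5,105,107.5,110]"; python3 - <<'E'
from h import *
c=cam('side');cv2.imwrite('pics/s4.png',cv2.resize(c['color'][60:340,260:480],None,fx=2.1,fy=2.1))
E
```

```text
t 12.25 theta 90.4 r 0.1518 x 0.0021 F [-4.5  7.1 27.2] gf 56.3 w 0.114
turn x4deg [-0.1   0.13 -0.03]
92 [ 0.1  -0.21  0.09]
95 [ 0.   -0.39  0.02]
97.5 [ 0.   -0.33  0.04]
100 [-0.   -0.32  0.05]
102.5 [ 0.   -0.32  0.06]
105 [-0.   -0.32  0.08]
107.5 [-0.   -0.31  0.09]
110 [ 0.   -0.31  0.11]
```

View pics/s4.png

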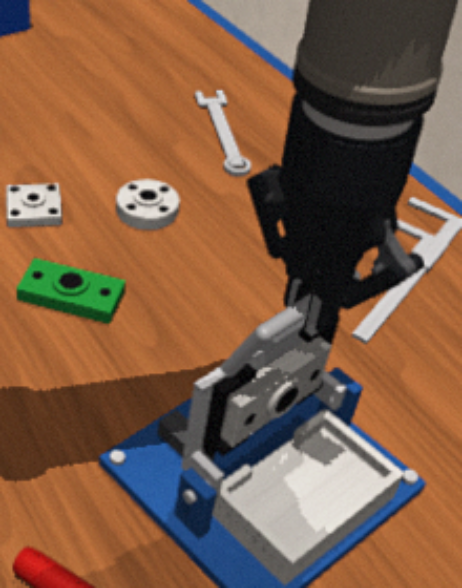

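The flipper is upright with the flange still in the pocket, at about (280,395) in the crop. Upward load on the tool is 27 N, so I'll relieve it and carry on.

Call:
jog_arm(moves=[0.05,-0.2,-0.12,0,0.1,0,0,0,-0.36,-0.03,0,0,0,0,0,-0.33,0.04,0,0,0,0,0,-0.32,0.05,0,0,0,0,0,-0.32,0.06,0,0,0,0,0,-0.32,0.08,0,0,0,0,0,-0.31,0.09,0,0,0,0,0,-0.31,0.11,0,0,0,0])

```text
t: 12.97
eef_pos: [0.5528, -0.1776, 0.1829]
tool_rot: [0.0, -0.094, 0.996, -0.003]
contact_force: [7.0, 6.2, 5.7]
gripper_width: 0.118
grasp_force: 54.8
```

```bash
python3 a.py "[112.5,115,117.5,120,122.5,125,127.5,130]"
```

```text
t 12.9667 theta 109.2 r 0.1513 x 0.0012 F [7.  6.2 5.7] gf 54.8 w 0.118
turn x4deg [-0.1   0.   -0.02]
112.5 [ 0.06 -0.38  0.22]
115 [-0.   -0.3   0.13]
117.5 [-0.   -0.29  0.14]
120 [ 0.   -0.29  0.16]
122.5 [ 0.   -0.28  0.17]
125 [ 0.   -0.27  0.18]
127.5 [-0.   -0.26  0.19]
130 [ 0.   -0.26  0.2 ]
```

Call:
jog_arm(moves=[0.04,-0.34,0.16,-0.08,0,0,0,0,-0.3,0.13,0,0,0,0,0,-0.29,0.14,0,0,0,0,0,-0.29,0.16,0,0,0,0,0,-0.28,0.17,0,0,0,0,0,-0.27,0.18,0,0,0,0,0,-0.26,0.19,0,0,0,0,0,-0.26,0.2,0,0,0,0])

```text
t: 13.63
eef_pos: [0.5609, -0.2225, 0.1561]
tool_rot: [0.0, -0.094, 0.996, -0.001]
contact_force: [8.7, 5.8, 3.9]
gripper_width: 0.117
grasp_force: 56.0
```

```bash
python3 a.py "[132.5,135,137.5,140,142.5,145,147.5,150]"
```

```text
t 13.6333 theta 129.4 r 0.1503 x 0.0007 F [8.7 5.8 3.9] gf 56.0 w 0.117
turn x4deg [-0.02  0.01 -0.01]
132.5 [ 0.03 -0.29  0.27]
135 [ 0.   -0.24  0.23]
137.5 [ 0.   -0.23  0.24]
140 [-0.   -0.22  0.25]
142.5 [ 0.   -0.2   0.26]
145 [-0.   -0.19  0.26]
147.5 [-0.   -0.18  0.27]
150 [-0.   -0.17  0.28]
```

Call:
jog_arm(moves=[0.03,-0.28,0.25,0,0,0,0,0,-0.24,0.23,0,0,0,0,0,-0.23,0.24,0,0,0,0,0,-0.22,0.25,0,0,0,0,0,-0.2,0.26,0,0,0,0,0,-0.19,0.26,0,0,0,0,0,-0.18,0.27,0,0,0,0,0,-0.17,0.28,0,0,0,0])

```text
t: 14.3
eef_pos: [0.5662, -0.2568, 0.1152]
tool_rot: [0.0, -0.094, 0.996, -0.001]
contact_force: [7.4, 6.1, 3.0]
gripper_width: 0.116
grasp_force: 55.6
```

```bash
python3 a.py "[152,154,156,158,160,162,164,166]"; python3 - <<'E'
from h import *
c=cam('side');cv2.imwrite('pics/s5.png',cv2.resize(c['color'][120:380,260:500],None,fx=2.3,fy=2.3))
E
```

```text
t 14.3 theta 150.0 r 0.1503 x -0.0005 F [7.4 6.1 3. ] gf 55.6 w 0.116
turn x4deg [-0.02 -0.   -0.02]
152 [-0.03 -0.11  0.24]
154 [-0.   -0.12  0.23]
156 [ 0.   -0.11  0.24]
158 [-0.   -0.1   0.24]
160 [ 0.   -0.09  0.24]
162 [-0.   -0.09  0.25]
164 [ 0.   -0.08  0.25]
166 [-0.   -0.07  0.25]
```

View pics/s5.png

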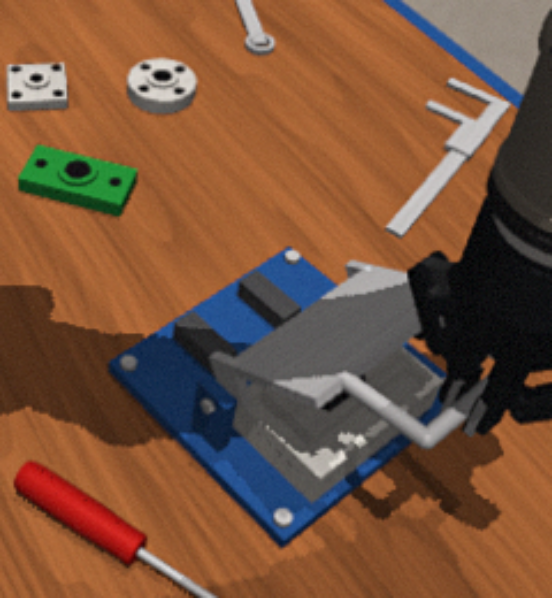

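The flipper is at 150° over the nest at (330,420), with the bar still held and the forces low. I'll ease it down slowly.

Call:
jog_arm(moves=[-0.02,-0.11,0.24,0,0,0,0,0,-0.12,0.23,0,0,0,0,0,-0.11,0.24,0,0,0,0,0,-0.1,0.24,0,0,0,0,0,-0.09,0.24,0,0,0,0,0,-0.09,0.25,0,0,0,0,0,-0.08,0.25,0,0,0,0,0,-0.07,0.25,0,0,0,0])

```text
t: 15.02
eef_pos: [0.5689, -0.2718, 0.0762]
tool_rot: [-0.0, -0.094, 0.996, -0.001]
contact_force: [7.8, 5.5, 4.7]
gripper_width: 0.119
grasp_force: 57.5
```

```bash
python3 a.py "[168,170,172,174,176,177.5,179,180]"
```

```text
t 15.0167 theta 166.0 r 0.1499 x -0.0007 F [7.8 5.5 4.7] gf 57.5 w 0.119
turn x4deg [-0.02 -0.01 -0.02]
168 [-0.03 -0.07  0.25]
170 [-0.   -0.05  0.26]
172 [ 0.   -0.04  0.26]
174 [ 0.   -0.03  0.26]
176 [ 0.   -0.02  0.26]
177.5 [-0.   -0.01  0.2 ]
179 [ 0.   -0.01  0.2 ]
180 [-0.   -0.    0.13]
```

Call:
jog_arm(moves=[-0.02,-0.07,0.25,0,0,0,0,0,-0.05,0.26,0,0,0,0,0,-0.04,0.26,0,0,0,0,0,-0.03,0.26,0,0,0,0,0,-0.02,0.24,0,0,0,0,0,-0.01,0.2,0,0,0,0,0,-0.01,0.16,0,0,0,0,0,0,0.1,0,0,0,0])

```text
t: 15.68
eef_pos: [0.5693, -0.2764, 0.0413]
tool_rot: [-0.001, -0.094, 0.996, -0.001]
contact_force: [5.3, 4.8, 4.9]
gripper_width: 0.119
grasp_force: 57.0
```

```bash
python3 a.py "[180]"; python3 - <<'E'
from h import *
c=cam('side');cv2.imwrite('pics/s6.png',cv2.resize(c['color'][120:380,260:500],None,fx=2.3,fy=2.3))
E
```

```text
t 15.6833 theta 179.5 r 0.1501 x -0.0012 F [5.3 4.8 4.9] gf 57.0 w 0.119
turn x4deg [-0.01 -0.03 -0.03]
180 [-0.06  0.    0.06]
```

View pics/s6.png

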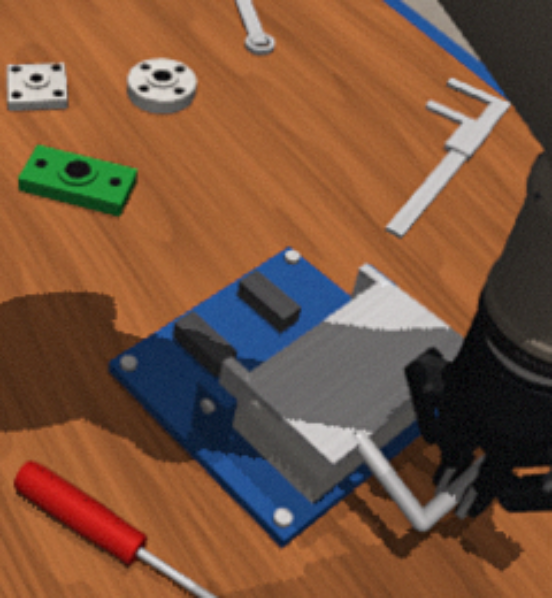

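The flipper lies almost level over the nest. I'll press gently until it meets the stop.

Call:
jog_arm(moves=[0,0,0.06,0,0,0,0,0,0,0.06,0,0,0,0,0,0,0.06,0,0,0,0,0,0,0.06,0,0,0,0,0,0,0.03,0,0,0,0,0,0,0,0,0,0,0,0,0,0,0,0,0,0,0,0,0,0,0,0,0])

```text
t: 16.4
eef_pos: [0.5693, -0.2764, 0.0392]
tool_rot: [-0.001, -0.093, 0.996, -0.0]
contact_force: [-3.0, 9.3, 28.3]
gripper_width: 0.116
grasp_force: 59.5
```

```bash
python3 a.py "[180]"
```

```text
t 16.4 theta -179.7 r 0.1501 x -0.0011 F [-3.   9.3 28.3] gf 59.5 w 0.116
turn x4deg [-0.01 -0.02 -0.03]
180 [-0.06  0.01 -0.04]
```

It has reached the stop. Next I relieve the load, let go and retreat upwards.

Call:
jog_arm(moves=[0,0,-0.06,0,0,0,0,0,0,0,0,0,0,0,0,0,0,0,0,0,0.3,0,0,0,0,0,0,0.4,0,0,0,0,0,0,0.4,0,0,0,0,0,0,0.4,0,0,-0.3,0,0,0,0.4,0,0,-0.6,0,0,0,0.4])

```text
t: 17.07
eef_pos: [0.5643, -0.279, 0.0531]
tool_rot: [-0.005, -0.092, 0.996, -0.001]
contact_force: [-0.2, 0.3, -0.3]
gripper_width: 0.399
grasp_force: 0.0
```

Call:
jog_arm(moves=[0,0,-0.8,0,0,0,0.4,0,0,-0.9,0,0,0,0.4,0,-0.4,-0.9,0,0,0,0.4,0,-0.8,-0.9,0,0,0,0.4,0,-0.8,-0.9,0,0,0,0.4,0,-0.8,-0.9,0,0,0,0.4,0,-0.6,-0.4,0,0,0,0.4,0,0,0,0,0,0,0.4])

```text
t: 17.73
eef_pos: [0.5799, -0.3501, 0.1722]
tool_rot: [-0.001, -0.09, 0.996, -0.004]
contact_force: [-0.3, -0.4, 0.4]
gripper_width: 0.4
grasp_force: 0.0
```

```bash
python3 a.py "[180]"; python3 - <<'E'
from h import *
c=cam('side');d=cam('top')
a=cv2.resize(c['color'][200:380,290:480],None,fx=2.1,fy=2.4);b=cv2.resize(d['color'][90:234,290:450],(399,432))
cv2.imwrite('pics/s7.png',np.hstack([a,b]))
ct=lambda p:(p[0]*.4+290,p[1]/3+90)
E
```

```text
t 17.7333 theta 149.5 r 0.2604 x -0.0045 F [-0.3 -0.4  0.4] gf 0.0 w 0.4
turn x4deg [-0.11 -0.05 -0.12]
180 [-0.23  3.72  6.61]
```

View pics/s7.png

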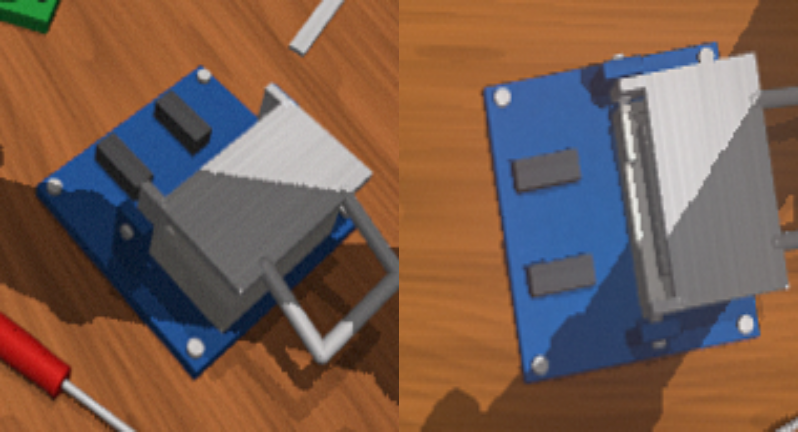

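The flipper lies swung over, with nothing spilled on the base. I'll check numerically that it's level.

```bash
python3 - <<'E'
from h import *
S=cam('side')
a=np.radians(10.85);X=np.array([np.cos(a),np.sin(a),0]);Y=np.array([-np.sin(a),np.cos(a),0]);Z=np.array([0,0,1.])
H=np.array([.5422,-.1288,.06])
for d in (170,175,178,180):
    t=np.radians(d);print(d,proj(S,[H+.15*(np.cos(t)*Y+np.sin(t)*Z)-.045*X]).round(1))
T=cam('top');im=cv2.resize(T['color'][95:205,355:425],None,fx=5,fy=5,interpolation=cv2.INTER_CUBIC)
im2=cv2.resize(S['color'][245:345,330:460],None,fx=3.4,fy=5.5,interpolation=cv2.INTER_CUBIC)
lut=lambda i:cv2.convertScaleAbs(i,alpha=1.6,beta=10)
cv2.imwrite('pics/s8.png',lut(np.hstack([im,im2])))
E
```

```text
170 [[446. 337.]]
175 [[444.7 342.3]]
178 [[443.5 345.2]]
180 [[442.7 346.9]]
```

View pics/s8.png

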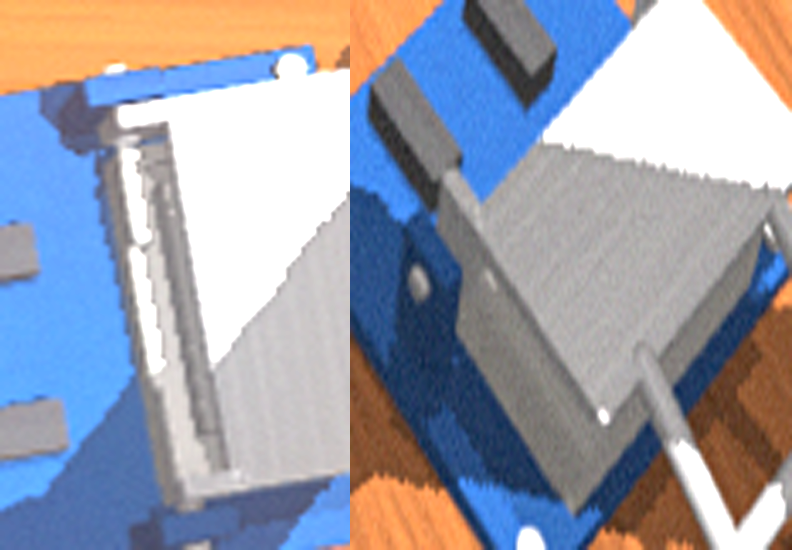

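The bar is at its 180° position, measured about (444.8,348.8) against (442.7,346.9) expected. The plate is closed over the nest and no flange shows outside, so I'm handing in.

```bash
python3 -c "
from station import *
print(hand_in())"
```

```text
the job is handed in; nothing more can be done
None
```

I seated the flange in the pocket, swung the flipper steadily over to its stop, let go and handed the job in at about 18 s; the closed plate hides the flange, so I infer it lies flat in the nest from the plate sitting level with nothing outside.

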